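Set the dividing table to the red line and clamp it

TASK

With the fingertips, push the black peg round to turn the dial of the dividing table until the white mark on the dial lines up with the red line of the scale ring, and let it stand there. Then push the red-knobbed clamp lever all the way over, away from the robot, to its far stop, leaving the dial set. Push gently, do not grip the peg, the dial or the lever, and leave the loose things around it alone.

Things in the scene. Friction and masses are not known exactly. Their poses are not given: they have to be found in the camera images.
- base: grey iron base of the dividing table, fixed to the bench: 210 x 210 mm, 35 mm high, with a lug 60 mm wide and 40 mm high on its -y side that reaches 180 mm from the centre and carries the clamp lever. Origin under its centre on the bench, straight below the dial's axis; its -x side faces the robot, within 0.2 rad
- dial_axis (a point): point on the dial's vertical axis, at the height of the dial's top face, 62 mm above the bench. A steel boss 40 mm across stands here, 16 mm above the face
- white_mark (a point): outer end of the white index mark, a line 8 mm wide and 30 mm long running radially on the dark steel dial (177 mm across), 89 mm from the axis, at the height of the dial's top face. It turns with the dial
- red_line (a point): inner end of the red line, 8 mm wide and 20 mm long (it runs on down the ring's side), the only red one among the black 10-degree lines on the fixed light grey scale ring around the dial (220 mm across, its top 4 mm below the dial's). The point is 89 mm from the axis at the height of the dial's top face, so the white mark's point meets it when the lines are in line. It can be on any side of the table
- dial_peg (a point): centre of the top of the black peg that stands on the dial, opposite the white mark, 60 mm from the axis. The peg is 18 mm across (the top 6 mm taper to 12 mm) and 40 mm high above the dial's face; its top is 102 mm above the bench
- dial (a joint): angle of the dial, rad, growing counter-clockwise from above: 0 or 2 pi (6.283) when the white mark is at the red line. It may be turned either way, has no stop nearby, drags with about 0.18 N m (3 N at the peg) and stays where it is left
- clamp_knob (a point): centre of the red ball knob, 26 mm across, at the end of the clamp lever, about 68 mm above the bench, 70 mm from the lever's pivot; the rod behind it is 10 mm thick
- clamp_pivot (a point): point on the vertical axis of the clamp lever, at the height of the knob's centre, 155 mm to the -y side of the base's centre
- clamp (a joint): angle of the clamp lever, rad: 0 at its open stop (the knob out to the side and towards the robot), growing counter-clockwise from above to 1.4 at the clamped stop (the knob out to the side and away from the robot). It drags with about 0.09 N m (1.3 N at the knob) and stays where it is left
- bush: brass bushing, a tube 48 mm across and 32 mm high, standing. Loose, to be left alone. Origin at its underside, centre
- jack: small dark steel screw jack, 52 mm across the foot, 60 mm high. Loose, to be left alone. Origin at its underside, centre
- slug: turned steel workpiece standing upright, 40 mm across, 62 mm high. Loose, to be left alone. Origin at its underside, centre
- chuck_key: steel T-shaped chuck key lying flat, 90 mm by 110 mm, 16 mm high. Loose, to be left alone. Origin at its underside, centre
- oil: green closed oil bottle with a red cap, 64 mm across, 150 mm high. Loose, to be left alone. Origin at its underside, centre
- wrench: steel wrench lying flat. Loose, to be left alone. Origin at its underside
- driver: orange-handled screwdriver lying flat. Loose, to be left alone. Origin at its underside

How it is judged:
On the way, in this order (a step that is already met when the one before it is completed fails the run):
1. the white mark stands at the red line, the dial at rest, before the lever is swung over (distance between white_mark and red_line below 0.0045 m and velocity of joint dial between -0.05 and 0.05 rad/s and value of joint clamp below 0.5 rad), for 0.2 s.
2. the clamp lever is all the way over, the dial still set (value of joint clamp above 1.2 rad and distance between white_mark and red_line below 0.0045 m), for 0.2 s.
At the end, for the whole second after the job is handed in: The white mark's end lies within 4.5 mm of the red line's end, the dial is at rest, and the clamp lever is past 1.2 rad of its 1.4 rad travel (all of step 2 and velocity of joint dial between -0.05 and 0.05 rad/s); the robot touches nothing.
It fails at once if the dial or its peg is gripped or shoved hard (over 35 N) (contact force between the fingers and dial above 35 N).
It fails at once if the clamp lever is gripped or shoved hard (over 35 N) (contact force between the fingers and clamp above 35 N).
It fails at once if a loose bystander is lifted or pushed away by more than 20 mm (distance of any of bush, jack, slug, chuck_key, oil, wrench, driver from where it was at the start of the episode above 0.02 m).
It also fails if it takes over 64 s, if anything falls off the work surface, if the arm or the gripper's body presses on something with over 40 N, if the wrist force passes 120 N, or if a joint passes its speed limit or range.

ROBOT

A 7-joint arm with a two-finger parallel gripper is mounted at the origin on the work surface. World frame = base frame: x ahead of the robot, y to its left, z up, the work surface at z = 0. Lengths are in m, angles in rad, forces in N, time in s.
With the tool pointing down it reaches from about 0.425 to 0.875 m from the base axis. Payload 8.4 kg.
Tool frame: the origin (TCP) lies midway between the tips of the shut fingers; the grasp point (between the pads) lies 19 mm behind it; y points along the fingers, x is the direction in which the jaws open and shut, and the axes are right-handed (so a half turn about y gives the same grasp; the last joint's range is limited). The gripper opens to 87 mm and grips with 3 to 60 N. Pads are 19 mm wide; open, the fingers measure 117 mm over their backs; the gripper's body (75 mm by 190 mm) begins 51 mm behind the grasp point.
Start: joints at [-1.375, 0.333, 0.04, 1.465, -0.013, 1.343, -0.059], TCP at [0.189, 0.622, 0.223] pointing down, gripper open.
Joint ranges: [-2.58, 2.58], [-0.38, 2.09], [-1.3, 1.39], [0.25, 2.4], [-1.5, 4.64], [0.08, 2.09], [-2.65, 2.65]. Speed limits (rad/s): [2.22, 2.22, 2.79, 2.79, 3.14, 3.14, 3.14].

INTERFACE

Orientations are given as a unit quaternion [w, x, y, z].
In Python, from workcell import status, eyes, robot, nets gives the robot as it stands.
- The arm moves only by the shell command python3 -m handwheel 'ROWS' [OPENING] [FORCE]. ROWS is JSON, a list of rows, each a list of 4 numbers: the shift along the world's x, y, z in m, then the turn about the world's z in degrees. A call has 1 to 20 rows; each row is the pose to reach, as a shift and turn from the pose measured when the call began; what a row does not reach only later rows make up. A row lasts 1/10 s, in which the tool goes at most 50 mm and 8.59 degrees, less where a joint would pass 70% of its speed; a pose out of reach is approached as far as the arm can. A call with a gripper value outside its range is refused whole. OPENING is the closure, from 0 (fully open) to 1 (shut), set as the call begins (- or left out, the last holds). The fingers move at their own pace and stop on an object; FORCE is the grip in N (left out, the last holds). Time passes only in rows, so rows that repeat a pose let the fingers close. It gives the time, the measured TCP pose, the force and the opening at its end, in the units of the state.
- status.state(): the state, without advancing time (a new reading comes with each control period).
- eyes.snapshot(name): name is "scene" or "top" or "wrist"; returns a dict with "pixels" (400x640x3 uint8, red, green, blue), "z_map" (400x640 float32, m along the optical axis (not along the pixel's ray), 0 where there is no reading), "camera_matrix" (3x3 intrinsics, pixels), "dist_coeffs" ([k1, k2, p1, p2, k3] as OpenCV has them; the pictures are not rectified), "eye" and "attitude" of the camera in the world; the wrist camera has in their place "tool_from_camera" (4x4, takes a point from camera to tool coordinates, whose origin is the TCP and whose axes are the tool frame's). Camera axes: x right, y up, looking along -z (the intrinsics and any distortion apply to the point x, -y, -z); pixel columns grow to the right and rows downward; lengths in m; the calibration is good to about 2 mm. A picture is of the moment at which its call begins: read the wrist's pose just before it.
- robot.finish_job(): hands the job in, once; it reports no verdict.
Trained networks look in a picture, given as the dict that the camera call returned (one of the last four; its "shot" number tells which), for a name from the list of things; names that differ only in an ending like _2 or _b are one class to them, and where a whole thing is asked for, a point or a joint stands for the part that bears it (a point fixed in the world has none). Each returns a list of dicts, best first, with "score" (0 to 1); they miss things now and then, are a little off and sometimes report something else, mostly with a low value. They report only what shows in the picture. A call takes as long as a camera call.
- nets.trace(picture, target): "mask" (400x640 bool, what is visible of it) and "box" ([left, top, width, height] in pixels, round what is visible of it).
The state is a dict: "time_s": time; "joint_positions": joint angles; "joint_velocities": joint speeds; "effort": joint torques, N m; "eef_pos": TCP position; "orientation": TCP orientation; "contact_force": force on the tool from outside, world axes, zero at the start; "torque": the same for the moment, N m; "gripper_width": finger opening in m.
Only numpy, scipy, OpenCV 4.12 (cv2) and the standard library are available. Lean on these libraries where they do the work, as an engineer would, in place of code of your own. Each camera call takes 0.05 s, during which the arm holds its last target. There are 200 camera calls.

## Working session

There is one attempt and no reset: what is moved stays moved. The work goes in short steps, Python scripts to look and compute and a shell command to move; the robot and the scene stay as the last step left them, time stands still between calls to the robot, and variables do not carry over. Pictures are saved under pics/ and viewed, about 8 in all and at most 12, crops included, and the job is handed in when it is done.

```bash
mkdir -p pics; ls; cat > h.py <<'E'
import numpy as np, cv2
from scipy.spatial.transform import Rotation as R
from workcell import status, eyes, robot, nets
def Rq(q): return R.from_quat([q[1],q[2],q[3],q[0]]).as_matrix()
def cam(s, st=None):
    if 'eye' in s:
        a=np.array(s['attitude']); 
        Rm=a if a.shape==(3,3) else Rq(a); return Rm,np.array(s['eye'])
    T=np.array(s['tool_from_camera']); Rt=Rq(st['orientation'])
    return Rt@T[:3,:3], Rt@T[:3,3]+np.array(st['eef_pos'])
def rays(s,uv):
    p=cv2.undistortPoints(np.array(uv,float).reshape(-1,1,2),np.array(s['camera_matrix'],float),np.array(s['dist_coeffs'],float)).reshape(-1,2)
    return np.c_[p[:,0],-p[:,1],-np.ones(len(p))]
def onplane(s,uv,z,st=None):
    Rm,t=cam(s,st); d=rays(s,uv)@Rm.T
    return t+d*((z-t[2])/d[:,2])[:,None]
def bydepth(s,uv,st=None):
    Rm,t=cam(s,st); uv=np.array(uv).reshape(-1,2); z=s['z_map'][uv[:,1].astype(int),uv[:,0].astype(int)]
    return (rays(s,uv)*z[:,None])@Rm.T+t
def proj(s,P,st=None):
    Rm,t=cam(s,st); c=(np.array(P).reshape(-1,3)-t)@Rm; c=c*[1,-1,-1]
    return cv2.projectPoints(c,np.zeros(3),np.zeros(3),np.array(s['camera_matrix'],float),np.array(s['dist_coeffs'],float))[0].reshape(-1,2)
def save(s,n): cv2.imwrite('pics/'+n,s['pixels'][:,:,::-1])
E
python3 - <<'E'
from h import *
st=status.state(); print(st['time_s'],st['eef_pos'],st['orientation'],st['gripper_width'])
for c in ['top','scene']:
    s=eyes.snapshot(c); save(s,c+'0.png'); print(c,s['eye'],s['attitude'])
    for n in ['base','dial_peg','clamp_knob','dial','bush','jack','slug','chuck_key','oil','wrench','driver']:
        for d in nets.trace(s,n)[:1]:
            m=d['mask']; v,u=np.nonzero(m); ok=s['z_map'][v,u]>0
            P=bydepth(s,np.c_[u,v][ok]) if ok.any() else np.zeros((1,3))
            print(n,round(d['score'],2),d['box'],P.mean(0).round(3),P.min(0).round(3),P.max(0).round(3))
E
```

```text
pics
0.0 [0.18875461 0.62151282 0.22165632] [-0.56763833  0.56838275  0.42071776 -0.42157365] 0.08657356937015212
top [0.35900327 0.04253009 1.15209976] [ 0.70666161  0.06168231 -0.07663624 -0.70067935]
base 0.81 [242.2, 165.3, 114.4, 73.8] [0.536 0.074 0.042] [ 0.438 -0.078  0.006] [0.658 0.261 0.086]
dial_peg 0.83 [245.7, 170.2, 59.1, 62.8] [0.548 0.152 0.063] [0.462 0.066 0.053] [0.637 0.241 0.105]
clamp_knob 0.74 [319.1, 193.6, 35.2, 15.4] [ 0.547 -0.034  0.069] [ 0.521 -0.078  0.004] [0.574 0.01  0.086]
dial 0.73 [241.0, 170.3, 60.0, 59.0] [0.547 0.152 0.063] [0.462 0.066 0.052] [0.638 0.241 0.105]
bush 0.62 [320.4, 237.8, 19.2, 14.1] [ 0.423 -0.01   0.03 ] [ 0.401 -0.033  0.003] [0.445 0.012 0.037]
jack 0.46 [322.2, 150.3, 15.5, 14.9] [ 0.685 -0.008  0.033] [ 0.667 -0.036 -0.004] [0.71  0.016 0.064]
slug 0.71 [217.9, 180.8, 13.5, 13.4] [0.583 0.307 0.043] [0.568 0.294 0.002] [0.603 0.328 0.066]
chuck_key 0.93 [168.8, 259.6, 34.9, 33.5] [0.334 0.42  0.015] [ 0.279  0.362 -0.001] [0.37  0.464 0.023]
oil 0.8 [147.1, 170.8, 41.9, 28.2] [0.591 0.461 0.089] [ 0.565  0.438 -0.004] [0.
[... 740 characters left out ...]
 178.5, 14.9, 21.3] [ 0.434 -0.012  0.023] [ 0.406 -0.035 -0.   ] [0.456 0.011 0.045]
jack 0.65 [305.5, 243.8, 15.1, 22.5] [ 0.704 -0.014  0.032] [ 0.649 -0.035 -0.005] [0.724 0.011 0.066]
slug 0.6 [389.5, 190.3, 11.0, 19.9] [0.6   0.31  0.038] [ 0.574  0.294 -0.001] [0.615 0.33  0.067]
chuck_key 0.64 [374.7, 124.3, 35.2, 21.9] [0.349 0.417 0.013] [ 0.286  0.364 -0.004] [0.379 0.467 0.023]
oil 0.71 [429.9, 161.5, 25.8, 39.3] [0.614 0.46  0.081] [ 0.486  0.435 -0.006] [0.637 0.562 0.155]
wrench 0.6 [141.5, 185.3, 19.8, 40.8] [ 0.343 -0.439  0.006] [ 0.253 -0.456 -0.005] [ 0.435 -0.419  0.014]
driver 0.62 [330.1, 252.1, 25.5, 64.3] [0.844 0.04  0.021] [ 0.711  0.027 -0.002] [0.907 0.059 0.031]
```

```bash
python3 - <<'E'
import cv2,numpy as np
a=cv2.imread('pics/top0.png')[140:260,200:360]; b=cv2.imread('pics/scene0.png')[150:270,260:420]
cv2.imwrite('pics/crop0.png',np.hstack([cv2.resize(x,None,fx=2.5*2,fy=2.5*2,interpolation=cv2.INTER_CUBIC)[:, :] for x in (a,b)])[:, :] if 0 else np.vstack([cv2.resize(a,(800,600),interpolation=cv2.INTER_CUBIC)]))
E
```

```text
(no output)
```

View pics/crop0.png

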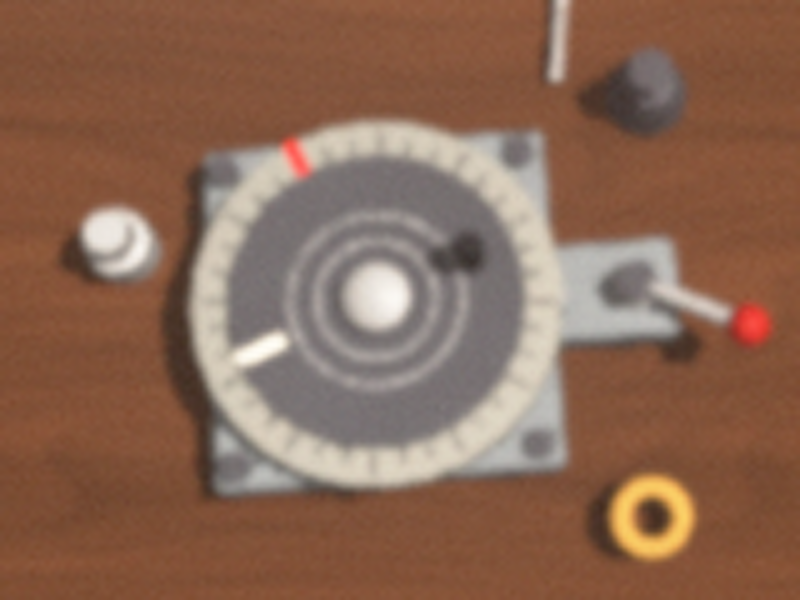

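The top view shows the mark at about crop (235,358) on the left and the red line at (305,175) on the upper left. The peg is at (465,250), the boss at (377,295) and the knob at (750,324) on the right, so the dial has to turn about 83° clockwise.

```bash
cat >> h.py <<'E'
def hsv(s): return cv2.cvtColor(s['pixels'],cv2.COLOR_RGB2HSV)
def dialang(s,C,st=None,verbose=True):
    """angles (deg) of white mark, red line about C, from colour on the planes"""
    H=hsv(s); out=[]
    v,u=np.mgrid[0:400,0:640]; uv=np.c_[u.ravel(),v.ravel()].astype(float)
    Rm,t=cam(s,st)
    Pw=onplane(s,uv,.062,st)-[*C,0]; Pr=onplane(s,uv,.058,st)-[*C,0]
    h,sa,va=[H[:,:,i].ravel().astype(int) for i in range(3)]
    rw=np.hypot(Pw[:,0],Pw[:,1]); rr=np.hypot(Pr[:,0],Pr[:,1])
    mw=(rw>.062)&(rw<.086)&(va>170)&(sa<60); mr=(rr>.091)&(rr<.109)&(sa>140)&(va>110)&((h<8)|(h>172))
    cw=Pw[mw].mean(0); cr=Pr[mr].mean(0)
    aw=np.degrees(np.arctan2(cw[1],cw[0])); ar=np.degrees(np.arctan2(cr[1],cr[0]))
    err=(aw-ar+180)%360-180
    if verbose: print('white',mw.sum(),cw.round(4),round(aw,2),'red',mr.sum(),cr.round(4),round(ar,2),'dial err deg',round(err,2),'dist mm',round(89*2*abs(np.sin(np.radians(err/2))),2))
    return err
E
python3 - <<'E'
from h import *
st=status.state(); print(Rq(st['orientation']).round(3))
s=eyes.snapshot('top'); C=onplane(s,[[200+377/5,140+295/5]],.078)[0]; print('boss',C)
dialang(s,C[:2])
print('peg',onplane(s,[[200+467/5,140+248/5]],.102),'knob',onplane(s,[[350,140+324/5]],.068),'pivot',onplane(s,[[200+628/5,140+284/5]],.06))
w=eyes.snapshot('wrist'); print(np.array(w['tool_from_camera']).round(3)); print(w['camera_matrix'])
E
```

```text
[[ 0.291 -0.    -0.957]
 [ 0.957 -0.     0.291]
 [-0.    -1.     0.   ]]
boss [0.54795773 0.14929659 0.078     ]
white 53 [-0.0297  0.0333  0.062 ] 131.68 red 9 [0.0861 0.0532 0.058 ] 31.73 dial err deg 99.95 dist mm 136.31
peg [[0.57160446 0.09627807 0.102     ]] knob [[ 0.53461528 -0.06935905  0.068     ]] pivot [[0.55928377 0.00231837 0.06      ]]
[[ 1.    -0.001  0.    -0.001]
 [ 0.     0.261 -0.965 -0.162]
 [ 0.     0.965  0.261  0.072]
 [ 0.     0.     0.     1.   ]]
[[325.9415346    0.         315.76561086]
 [  0.         325.9415346  194.1510582 ]
 [  0.           0.           1.        ]]
```

```bash
python3 -m handwheel '[[0.01,-0.013,0,1],[0.03,-0.036,0,3],[0.055,-0.065,0,6],[0.08,-0.095,0,9],[0.105,-0.127,0,12],[0.13,-0.158,0,15],[0.155,-0.19,0,18],[0.18,-0.22,0,21],[0.205,-0.25,0,24],[0.23,-0.28,0,27],[0.255,-0.312,0,30],[0.28,-0.343,0,33],[0.305,-0.374,0,35],[0.33,-0.405,0,37],[0.355,-0.436,0,39],[0.38,-0.467,0,41],[0.4,-0.492,0,41],[0.412,-0.507,0,41],[0.416,-0.512,0,41],[0.416,-0.512,0,41]]' 1 10
python3 - <<'E'
from h import *
st=status.state(); print(st['time_s'],st['eef_pos'],Rq(st['orientation'])[:,0].round(3),st['contact_force'])
w=eyes.snapshot('wrist'); save(w,'w1.png'); np.save('w1.npy',w,allow_pickle=True)
import pickle; pickle.dump((w,st),open('w1.pkl','wb'))
E
```

```text
time_s: 3.3
eef_pos: [0.605, 0.1095, 0.2224]
orientation: [0.385, -0.385, -0.593, 0.593]
contact_force: [-0.1, 0.9, -0.9]
gripper_width: 0.0005
3.3 [0.60499026 0.10950098 0.22243459] [-0.407  0.913 -0.   ] [-0.09547001  0.85695599 -0.88206214]
```

View pics/w1.png

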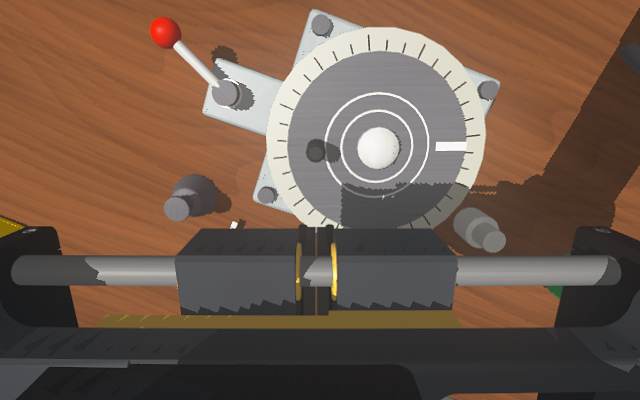

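Wrist view: the peg is at (316,150), the boss at (379,147), the mark at (450,146), the knob at (165,32) and the pivot at (228,93). The red line is hidden behind the fingers.

```bash
cat >> h.py <<'E'
from scipy.optimize import least_squares
def axis(s,C0,st=None):
    """axis from the dial/ring edge (r=.0885 at z=.062): light ring pixels mask -> robust fit of inner+outer radii"""
    H=hsv(s); v,u=np.mgrid[0:400,0:640]; uv=np.c_[u.ravel(),v.ravel()].astype(float)
    P=onplane(s,uv,.058,st)[:,:2]; r=np.hypot(*(P-C0).T).reshape(400,640)
    m=((H[:,:,1]<70)&(H[:,:,2]>165)&(r>.075)&(r<.125)).astype(np.uint8)
    e=cv2.Canny(m*255,50,150)>0; E=P.reshape(400,640,2)[e]
    f=lambda c: np.hypot(*(E[np.hypot(*(E-C0).T)>.1]-c).T)-.110
    o=least_squares(f,C0,loss='soft_l1',f_scale=.001); return o.x,len(E),np.median(abs(o.fun))
E
python3 - <<'E'
from h import *; import pickle
w,st=pickle.load(open('w1.pkl','rb'))
C=onplane(w,[[379,147]],.078,st)[0,:2]; print('boss',C)
A,n,e=axis(w,C,st); print('ring fit',A,n,e)
for n,uv,z in [('peg',(316,150),.102),('white in/out',(436,146),.062),('white out',(466,146.5),.062),('knob',(165,32),.068),('pivot',(225,92),.078)]:
    p=onplane(w,[uv],z,st)[0]; d=p[:2]-A; print(n,p.round(4),'r',np.hypot(*d).round(4),'ang',np.degrees(np.arctan2(d[1],d[0])).round(1))
for n in ['clamp_knob','dial_peg','jack','bush']:
    for d in nets.trace(w,n)[:1]: print(n,d['score'],d['box'])
E
```

```text
boss [0.54845105 0.14893819]
ring fit [0.54870183 0.14597319] 1561 0.0032364464700789866
peg [0.5723 0.0949 0.102 ] r 0.0563 ang -65.2
white in/out [0.525  0.2036 0.062 ] r 0.0623 ang 112.4
white out [0.5132 0.231  0.062 ] r 0.0921 ang 112.7
knob [ 0.5349 -0.0694  0.068 ] r 0.2158 ang -93.7
pivot [5.608e-01 1.000e-04 7.800e-02] r 0.1464 ang -85.3
clamp_knob 0.79 [149.1, 17.4, 92.4, 87.7]
dial_peg 0.87 [289.5, 46.4, 177.2, 183.4]
jack 0.94 [163.1, 177.4, 53.9, 46.8]
```

```bash
python3 -m handwheel '[[0,0,-0.02,0],[0,0,-0.045,0],[0,0,-0.07,0],[0,0,-0.095,0],[0,0,-0.115,0],[0,0,-0.132,0],[0,0,-0.142,0],[0,0,-0.147,0],[0,0,-0.147,0]]'
cat > arc.py <<'E'
from h import *; import sys
# python3 arc.py phi_from phi_to step d : rows relative to the measured pose, jaw kept along the peg's radius
A=np.array([.548,.149]); f,t,k,d=map(float,sys.argv[1:5])
st=status.state(); p=np.array(st['eef_pos'][:2]); j=Rq(st['orientation'])[:,0]; ja=np.degrees(np.arctan2(j[1],j[0]))
for ph in np.arange(f,t-1e-6,-k):
    a=np.radians(ph); q=A+.06*np.array([np.cos(a),np.sin(a)])+d*np.array([-np.sin(a),np.cos(a)])-p
    print(ph,q.round(4).tolist(),round((ph+180-ja+180)%360-180,1))
E
python3 arc.py -66 -142 4 0.0185
```

```text
time_s: 4.45
eef_pos: [0.6041, 0.1117, 0.0755]
orientation: [-0.384, 0.384, 0.594, -0.594]
contact_force: [0.2, 0.5, 0.3]
gripper_width: 0.0003
-66.0 [-0.0148, -0.01] -0.3
-70.0 [-0.0182, -0.0128] -4.3
-74.0 [-0.0218, -0.0153] -8.3
-78.0 [-0.0255, -0.0176] -12.3
-82.0 [-0.0294, -0.0195] -16.3
-86.0 [-0.0335, -0.0213] -20.3
-90.0 [-0.0376, -0.0227] -24.3
-94.0 [-0.0418, -0.0239] -28.3
-98.0 [-0.0461, -0.0247] -32.3
-102.0 [-0.0505, -0.0252] -36.3
-106.0 [-0.0549, -0.0255] -40.3
-110.0 [-0.0592, -0.0254] -44.3
-114.0 [-0.0636, -0.025] -48.3
-118.0 [-0.0679, -0.0244] -52.3
-122.0 [-0.0722, -0.0234] -56.3
-126.0 [-0.0764, -0.0221] -60.3
-130.0 [-0.0805, -0.0206] -64.3
-134.0 [-0.0845, -0.0187] -68.3
-138.0 [-0.0883, -0.0166] -72.3
-142.0 [-0.092, -0.0142] -76.3
```

```bash
python3 -m handwheel '[[-0.004,-0.003,0,0],[-0.008,-0.0055,0,0],[-0.012,-0.008,0,0],[-0.015,-0.010,0,0],[-0.0165,-0.0115,0,-2],[-0.018,-0.013,0,-4],[-0.02,-0.014,0,-6],[-0.022,-0.0155,0,-8],[-0.024,-0.0165,0,-10],[-0.0255,-0.0175,0,-12],[-0.0275,-0.0185,0,-14],[-0.0295,-0.0195,0,-16],[-0.0315,-0.0205,0,-18],[-0.0335,-0.0213,0,-20],[-0.0376,-0.0227,0,-24],[-0.0418,-0.0239,0,-28],[-0.0461,-0.0247,0,-32]]'
python3 arc.py -98 -142 4 0.0185; python3 - <<'E'
from h import *; import pickle
st=status.state(); w=eyes.snapshot('wrist'); save(w,'w2.png'); pickle.dump((w,st),open('w2.pkl','wb'))
E
```

```text
time_s: 6.15
eef_pos: [0.5587, 0.0883, 0.0763]
orientation: [0.533, -0.533, -0.466, 0.463]
contact_force: [4.1, 3.2, 0.1]
gripper_width: 0.0005
-98.0 [-0.0008, -0.0013] -0.1
-102.0 [-0.0051, -0.0018] -4.1
-106.0 [-0.0095, -0.002] -8.1
-110.0 [-0.0139, -0.002] -12.1
-114.0 [-0.0182, -0.0016] -16.1
-118.0 [-0.0226, -0.0009] -20.1
-122.0 [-0.0268, 0.0001] -24.1
-126.0 [-0.031, 0.0013] -28.1
-130.0 [-0.0351, 0.0029] -32.1
-134.0 [-0.0391, 0.0047] -36.1
-138.0 [-0.0429, 0.0068] -40.1
-142.0 [-0.0466, 0.0092] -44.1
```

View pics/w2.png

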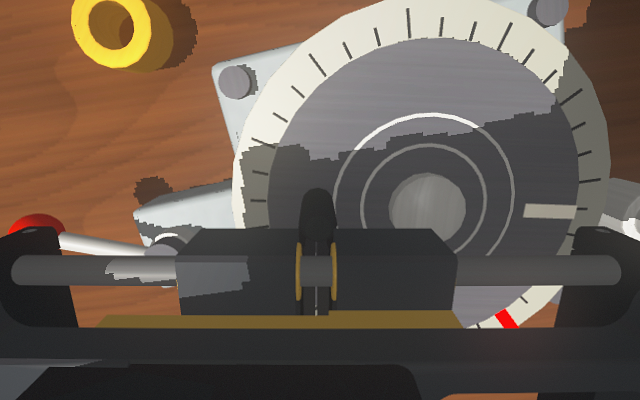

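The peg sits centred against the fingers at (318,205). The mark (525–577, 211) is in shadow, and the red line shows at (507,320).

```bash
python3 - <<'E'
from h import *; import pickle
w,st=pickle.load(open('w2.pkl','rb'))
A=onplane(w,[[427,204]],.078,st)[0,:2]; print(A)
for A in (A,np.array([.548,.149])):
  for n,uv,z in [('white in',(525,210.5),.062),('white out',(576,212),.062),('red',(507,320),.058)]:
    p=onplane(w,[uv],z,st)[0]; d=p[:2]-A; print(n,p.round(4),'r',np.hypot(*d).round(4),'ang',np.degrees(np.arctan2(d[1],d[0])).round(1))
E
```

```text
[0.54304176 0.14733537]
white in [0.5604 0.2081 0.062 ] r 0.0632 ang 74.1
white out [0.5654 0.2378 0.062 ] r 0.0932 ang 76.1
red [0.6359 0.2017 0.058 ] r 0.1076 ang 30.3
white in [0.5604 0.2081 0.062 ] r 0.0604 ang 78.2
white out [0.5654 0.2378 0.062 ] r 0.0905 ang 78.9
red [0.6359 0.2017 0.058 ] r 0.1025 ang 30.9
```

```bash
python3 -m handwheel '[[-0.003,-0.0016,0,-2],[-0.005,-0.0018,0,-4],[-0.0073,-0.0019,0,-6],[-0.0095,-0.002,0,-8],[-0.0117,-0.002,0,-10],[-0.0139,-0.002,0,-12],[-0.016,-0.0018,0,-14],[-0.0182,-0.0016,0,-16],[-0.0204,-0.0013,0,-18],[-0.0226,-0.0009,0,-20],[-0.0247,-0.0004,0,-22],[-0.0268,0.0001,0,-24],[-0.029,0.0007,0,-26],[-0.031,0.0013,0,-28],[-0.033,0.0021,0,-30],[-0.0351,0.0029,0,-32],[-0.0371,0.0038,0,-34],[-0.0391,0.0047,0,-36],[-0.041,0.0057,0,-38],[-0.041,0.0057,0,-38]]'
python3 arc.py -136 -152 2 0.0185; python3 - <<'E'
from h import *; import pickle
st=status.state(); w=eyes.snapshot('wrist'); t=eyes.snapshot('top'); pickle.dump((w,st,t),open('w3.pkl','wb'))
a=cv2.resize(w['pixels'],(800,500))[:,:,::-1][:400]; b=cv2.resize(t['pixels'][155:215,225:345],(400,200),interpolation=cv2.INTER_CUBIC)[:,:,::-1]
o=np.zeros((600,800,3),np.uint8); o[:400]=a; o[400:,:400]=b; cv2.imwrite('pics/w3.png',o)
E
```

```text
time_s: 8.2
eef_pos: [0.5175, 0.0934, 0.0767]
orientation: [-0.656, 0.656, 0.266, -0.263]
contact_force: [3.7, -1.0, 0.5]
gripper_width: 0.0007
-136.0 [0.0002, 0.0006] 0.1
-138.0 [-0.0017, 0.0017] -1.9
-140.0 [-0.0036, 0.0028] -3.9
-142.0 [-0.0054, 0.0041] -5.9
-144.0 [-0.0072, 0.0053] -7.9
-146.0 [-0.0089, 0.0067] -9.9
-148.0 [-0.0106, 0.0081] -11.9
-150.0 [-0.0122, 0.0096] -13.9
-152.0 [-0.0138, 0.0111] -15.9
```

View pics/w3.png

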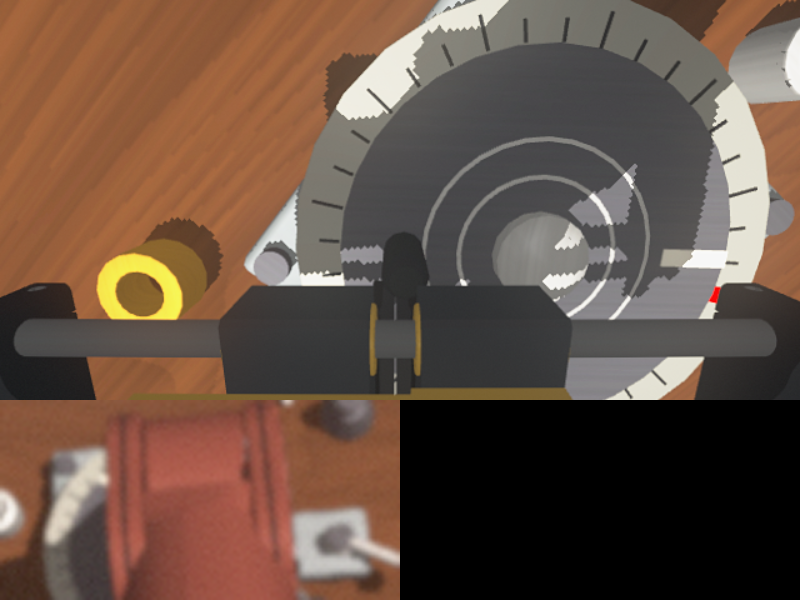

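The mark's outer end is at (726,259) and the red line's inner part at (714,294) in the enlarged view, with a few degrees left to turn.

```bash
python3 - <<'E'
from h import *; import pickle
w,st,t=pickle.load(open('w3.pkl','rb'))
H=hsv(w); m=(H[:,:,1]>180)&(H[:,:,2]>120)&((H[:,:,0]<6)|(H[:,:,0]>174)); v,u=np.nonzero(m); k=u>500; print(k.sum(),u[k].min(),u[k].max(),v[k].min(),v[k].max())
A0=onplane(w,[[542/1.25,258/1.25]],.075,st)[0,:2]; print(A0)
for A in (A0,np.array([.548,.149])):
  for n,uv,z in [('white in',(661/1.25,257.5/1.25),.062),('white out',(726/1.25,259/1.25),.062),('red in',(711/1.25,294/1.25),.058),('red mid',(u[k].mean(),v[k].mean()),.058)]:
    p=onplane(w,[uv],z,st)[0]; d=p[:2]-A; print(n,p.round(4),'r',np.hypot(*d).round(4),'ang',np.degrees(np.arctan2(d[1],d[0])).round(1))
E
```

```text
59 567 575 230 241
[0.54710888 0.15043102]
white in [0.5929 0.1891 0.062 ] r 0.0599 ang 40.1
white out [0.6155 0.2097 0.062 ] r 0.0906 ang 40.9
red in [0.6286 0.1961 0.058 ] r 0.0934 ang 29.2
red mid [0.6303 0.197  0.058 ] r 0.0954 ang 29.2
white in [0.5929 0.1891 0.062 ] r 0.0602 ang 41.7
white out [0.6155 0.2097 0.062 ] r 0.0908 ang 42.0
red in [0.6286 0.1961 0.058 ] r 0.0933 ang 30.3
red mid [0.6303 0.197  0.058 ] r 0.0953 ang 30.3
```

```bash
python3 -m handwheel '[[-0.001,0.0011,0,-1],[-0.0017,0.0017,0,-2],[-0.0027,0.0022,0,-3],[-0.0036,0.0028,0,-4],[-0.0045,0.0034,0,-5],[-0.0054,0.0041,0,-6],[-0.0063,0.0047,0,-7],[-0.0072,0.0053,0,-8],[-0.0081,0.006,0,-9],[-0.0081,0.006,0,-9]]'
python3 arc.py -145 -150 1 0.0185; python3 - <<'E'
from h import *; import pickle
st=status.state(); w=eyes.snapshot('wrist'); pickle.dump((w,st),open('w4.pkl','wb'))
cv2.imwrite('pics/w4.png',cv2.resize(w['pixels'][130:320,380:640,::-1],(780,570),interpolation=cv2.INTER_CUBIC))
E
```

```text
time_s: 9.3
eef_pos: [0.509, 0.0995, 0.0764]
orientation: [-0.674, 0.675, 0.213, -0.211]
contact_force: [1.5, -3.5, 0.3]
gripper_width: 0.0006
-145.0 [0.0005, -0.0] 0.1
-146.0 [-0.0004, 0.0006] -0.9
-147.0 [-0.0012, 0.0013] -1.9
-148.0 [-0.0021, 0.002] -2.9
-149.0 [-0.0029, 0.0028] -3.9
-150.0 [-0.0037, 0.0035] -4.9
```

View pics/w4.png

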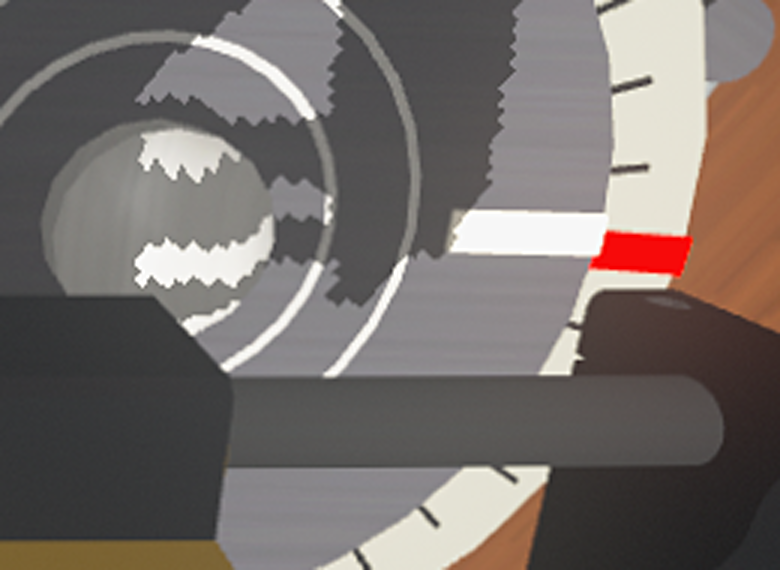

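The mark's outer end centre is at crop (605,234). The red line, fully visible, has its inner end centre at (596,249) and its outer end at (687,256).

```bash
cat > m.py <<'E'
from h import *; import pickle,sys
w,st=pickle.load(open(sys.argv[1],'rb'))
A=np.array([.548,.149]); H=hsv(w); uv=np.stack(np.meshgrid(np.arange(640.),np.arange(400.)),-1).reshape(-1,2)
Pw=onplane(w,uv,.062,st)[:,:2].reshape(400,640,2); Pr=onplane(w,uv,.058,st)[:,:2].reshape(400,640,2)
mr=(H[:,:,1]>180)&(H[:,:,2]>120)&((H[:,:,0]<6)|(H[:,:,0]>174)); r=np.hypot(*np.moveaxis(Pr-A,-1,0)); mr&=(r>.08)&(r<.112)
th=np.degrees(np.arctan2(*np.moveaxis(Pw-A,-1,0)[::-1])); rw=np.hypot(*np.moveaxis(Pw-A,-1,0))
mw=(H[:,:,1]<40)&(H[:,:,2]>200)&(rw>.062)&(rw<.0865)
n,l,s,c=cv2.connectedComponentsWithStats(mw.astype(np.uint8)); 
red=Pr[mr]; ar0=np.degrees(np.arctan2(*(red.mean(0)-A)[::-1]))
k=min([i for i in range(1,n) if s[i,4]>100],key=lambda i:abs(np.degrees(np.arctan2(*(Pw[l==i].mean(0)-A)[::-1]))-ar0)); wh=Pw[l==k]
def line(P): 
    vx,vy,x,y=cv2.fitLine(P.astype(np.float32),cv2.DIST_L2,0,1e-6,1e-6).ravel(); sg=np.sign(vx*(x-A[0])+vy*(y-A[1])); return np.array([vx,vy])*sg,np.array([x,y])
print('n',len(wh),len(red),'px white',c[k],'err deg by centroids',np.degrees(np.arctan2(*(wh.mean(0)-A)[::-1]))-ar0,'red',ar0)
dw,pw=line(wh); dr,pr=line(red)
print('line dirs',np.degrees(np.arctan2(*dw[::-1])),np.degrees(np.arctan2(*dr[::-1])))
# mark line extended to the red line's centroid: lateral gap
g=dw[0]*(pr-pw)[1]-dw[1]*(pr-pw)[0]; print('lateral gap of red centroid from mark line mm',g*1e3)
# white end extended to the r=89 point vs red line's
ew=A+.089*(pw-A)/np.hypot(*(pw-A)); er=A+.089*(pr-A)/np.hypot(*(pr-A)); print('end dist mm',np.hypot(*(ew-er))*1e3)
E
python3 m.py w4.pkl
```

```text
n 605 356 px white [552.80330579 207.11735537] err deg by centroids 2.5758652495570438 red 30.49923667639874
line dirs 33.97188880571872 31.6829559760099
lateral gap of red centroid from mark line mm -5.079281169539485
end dist mm 4.0008575026318125
```

```bash
python3 -m handwheel '[[-0.0006,0.0005,0,-0.6],[-0.0012,0.001,0,-1.2],[-0.0018,0.0015,0,-1.8],[-0.0025,0.0021,0,-2.5],[-0.0025,0.0021,0,-2.5],[-0.0025,0.0021,0,-2.5]]'
python3 - <<'E'
from h import *; import pickle
st=status.state(); w=eyes.snapshot('wrist'); pickle.dump((w,st),open('w5.pkl','wb'))
E
python3 m.py w5.pkl
```

```text
time_s: 9.95
eef_pos: [0.5064, 0.1018, 0.0764]
orientation: [-0.679, 0.679, 0.199, -0.197]
contact_force: [2.1, -2.9, 0.6]
gripper_width: 0.0004
n 616 361 px white [552.36201299 209.43506494] err deg by centroids -0.46268190870615555 red 30.56485327704809
line dirs 30.073446040169394 28.53616913255687
lateral gap of red centroid from mark line mm 0.8486836576633294
end dist mm 0.718696893684989
```

The mark is within about 0.7 mm. Next I retreat from the peg, lift, and go behind the knob.

```bash
python3 -m handwheel '[[0.002,-0.004,0,0],[0.005,-0.008,0,0],[0.008,-0.013,0,0],[0.008,-0.013,0.01,0],[0.008,-0.013,0.03,0],[0.008,-0.013,0.055,0],[0.008,-0.02,0.08,-6],[0.006,-0.035,0.1,-12],[0.004,-0.055,0.11,-18],[0.002,-0.075,0.11,-24],[0,-0.1,0.11,-30],[-0.002,-0.12,0.11,-36],[-0.004,-0.14,0.11,-42],[-0.006,-0.158,0.11,-48],[-0.008,-0.17,0.11,-54],[-0.01,-0.175,0.11,-54],[-0.01,-0.175,0.11,-54]]'
python3 - <<'E'
from h import *; import pickle
st=status.state(); w=eyes.snapshot('wrist'); t=eyes.snapshot('top'); pickle.dump((w,st,t),open('w6.pkl','wb'))
j=Rq(st['orientation'])[:,0]; print(np.degrees(np.arctan2(j[1],j[0])))
o=np.zeros((600,800,3),np.uint8); o[:400]=cv2.resize(w['pixels'],(800,500))[:400,:,::-1]; o[400:,:400]=cv2.resize(t['pixels'][160:220,235:355,::-1],(400,200),interpolation=cv2.INTER_CUBIC); cv2.imwrite('pics/w6.png',o)
E
```

```text
time_s: 11.7
eef_pos: [0.4962, -0.0737, 0.1868]
orientation: [-0.694, 0.695, -0.13, 0.132]
contact_force: [0.3, -0.3, 0.7]
gripper_width: 0.0004
-21.426226773024794
```

View pics/w6.png

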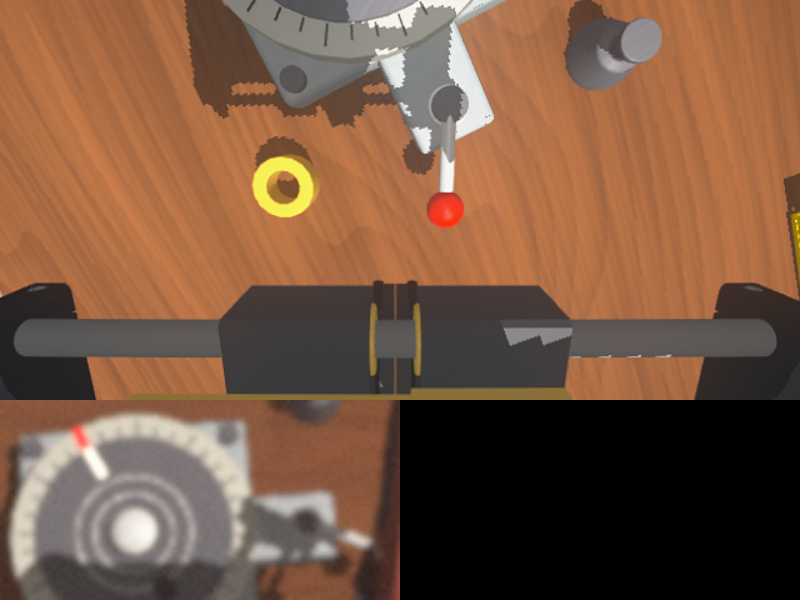

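The top view shows the white mark running straight into the red line. In the wrist view the knob is at (445,210) and the lever pivot at (449,103), both enlarged.

```bash
python3 - <<'E'
from h import *; import pickle
w,st,t=pickle.load(open('w6.pkl','rb'))
k=onplane(w,[[356,168]],.068,st)[0]; p=onplane(w,[[359,82.5]],.07,st)[0]; print('knob',k,'pivot',p)
d=k[:2]-p[:2]; print(np.hypot(*d),np.degrees(np.arctan2(d[1],d[0]))%360)
print('bush',onplane(w,[[285/1.25,187/1.25]],.032,st),'jack',onplane(w,[[641/1.25,40/1.25]],.06,st))
dc=np.array([np.cos,np.sin])
K=k[:2]; piv=np.array([.561,-.0055]); e=K-piv; print('with piv est',np.hypot(*e),np.degrees(np.arctan2(e[1],e[0]))%360)
piv=p[:2]
q0=np.array(st['eef_pos'][:2]); a0=np.degrees(np.arctan2(d[1],d[0]))%360
for al in np.arange(round(a0),round(a0)+82,6):
    a=np.radians(al); r=np.array([np.cos(a),np.sin(a)]); tg=np.array([-r[1],r[0]])
    print(al-a0,(piv+.07*r-.028*tg-q0).round(4),(piv+.07*r-.028*tg).round(3), round(al-90-360+21.4+180-180+0,1) if 0 else round((al+90-(-21.4)+180)%360-180,1))
E
```

```text
knob [ 0.53516934 -0.06976225  0.068     ] pivot [ 0.56098042 -0.00380444  0.07      ]
0.07082826884921516 248.62824210690906
bush [[ 0.42735669 -0.01520677  0.032     ]] jack [[ 0.69295952 -0.01200967  0.06      ]]
with piv est 0.06925936425337428 248.1019913139452
0.371757893090944 [0.0135 0.0146] [ 0.51  -0.059] 0.4
6.371757893090944 [0.0196 0.0095] [ 0.516 -0.064] 6.4
12.371757893090944 [0.0261 0.0052] [ 0.522 -0.069] 12.4
18.371757893090944 [0.0331 0.0015] [ 0.529 -0.072] 18.4
24.371757893090944 [ 0.0404 -0.0015] [ 0.537 -0.075] 24.4
30.371757893090944 [ 0.048  -0.0036] [ 0.544 -0.077] 30.4
36.371757893090944 [ 0.0558 -0.005 ] [ 0.552 -0.079] 36.4
42.371757893090944 [ 0.0637 -0.0055] [ 0.56  -0.079] 42.4
48.371757893090944 [ 0.0716 -0.0052] [ 0.568 -0.079] 48.4
54.371757893090944 [ 0.0794 -0.004 ] [ 0.576 -0.078] 54.4
60.371757893090944 [ 0.087  -0.0021] [ 0.583 -0.076] 60.4
66.37175789309094 [0.0944 0.0006] [ 0.591 -0.073] 66.4
72.37175789309094 [0.1015 0.0041] [ 0.598 -0.07 ] 72.4
78.37175789309094 [0.1082 0.0083] [ 0.604 -0.065] 78.4
```

```bash
python3 -m handwheel '[[0,0.01,0,0],[-0.001,0.02,0,0],[-0.001,0.02,-0.02,0],[-0.001,0.02,-0.045,0],[-0.001,0.02,-0.07,0],[-0.001,0.02,-0.095,0],[-0.001,0.02,-0.113,0],[-0.001,0.02,-0.123,0],[-0.001,0.02,-0.127,0],[-0.001,0.02,-0.127,0]]'
cat > lev.py <<'E'
from h import *; import sys
P=np.array([.561,-.0045]); f,t,k,d=map(float,sys.argv[1:5]); st=status.state(); q=np.array(st['eef_pos'][:2]); j=Rq(st['orientation'])[:,0]; ja=np.degrees(np.arctan2(j[1],j[0]))
for x in np.arange(f,t+.01,k):
    a=np.radians(x+248.5); r=np.array([np.cos(a),np.sin(a)]); print(x,(P+.07*r-d*np.array([-r[1],r[0]])-q).round(4).tolist(),round((x+338.5-ja+180)%360-180,1))
E
python3 lev.py 0 78 6 0.028
```

```text
time_s: 12.8
eef_pos: [0.4956, -0.052, 0.0597]
orientation: [-0.694, 0.695, -0.13, 0.132]
contact_force: [0.3, -0.3, -0.1]
gripper_width: 0.0004
0.0 [0.0137, -0.0074] -0.2
6.0 [0.0197, -0.0125] 5.8
12.0 [0.0262, -0.0169] 11.8
18.0 [0.0332, -0.0207] 17.8
24.0 [0.0405, -0.0237] 23.8
30.0 [0.048, -0.0259] 29.8
36.0 [0.0558, -0.0273] 35.8
42.0 [0.0637, -0.0279] 41.8
48.0 [0.0716, -0.0276] 47.8
54.0 [0.0794, -0.0266] 53.8
60.0 [0.087, -0.0247] 59.8
66.0 [0.0945, -0.022] 65.8
72.0 [0.1016, -0.0186] 71.8
78.0 [0.1083, -0.0145] 77.8
```

```bash
python3 -m handwheel '[[0.005,-0.003,0,0],[0.01,-0.005,0,0],[0.0137,-0.0074,0,0],[0.0167,-0.01,0,3],[0.0197,-0.0125,0,6],[0.023,-0.0147,0,9],[0.0262,-0.0169,0,12],[0.0297,-0.0188,0,15],[0.0332,-0.0207,0,18],[0.0368,-0.0222,0,21],[0.0405,-0.0237,0,24],[0.0442,-0.0248,0,27],[0.048,-0.0259,0,30],[0.0519,-0.0266,0,33],[0.0558,-0.0273,0,36],[0.0597,-0.0276,0,39],[0.0637,-0.0279,0,42]]'
python3 lev.py 42 80 4 0.028
```

```text
time_s: 14.5
eef_pos: [0.5595, -0.0809, 0.0598]
orientation: [-0.695, 0.696, 0.128, -0.127]
contact_force: [-2.1, -2.0, 1.2]
gripper_width: 0.0004
42.0 [-0.0002, 0.0011] -0.3
46.0 [0.0051, 0.0011] 3.7
50.0 [0.0103, 0.0016] 7.7
54.0 [0.0155, 0.0024] 11.7
58.0 [0.0207, 0.0035] 15.7
62.0 [0.0257, 0.005] 19.7
66.0 [0.0306, 0.0069] 23.7
70.0 [0.0354, 0.0091] 27.7
74.0 [0.04, 0.0116] 31.7
78.0 [0.0444, 0.0144] 35.7
```

```bash
python3 -m handwheel '[[0.0025,0.001,0,2],[0.005,0.0011,0,4],[0.0077,0.0013,0,6],[0.0103,0.0016,0,8],[0.013,0.002,0,10],[0.0155,0.0024,0,12],[0.018,0.003,0,14],[0.0207,0.0035,0,16],[0.0232,0.0042,0,18],[0.0257,0.005,0,20],[0.028,0.006,0,22],[0.0306,0.0069,0,24],[0.033,0.008,0,26],[0.0354,0.0091,0,28],[0.0377,0.0103,0,30],[0.04,0.0116,0,32],[0.042,0.0129,0,34],[0.043,0.0136,0,35],[0.043,0.0136,0,35]]'
python3 - <<'E'
from h import *; import pickle
st=status.state(); w=eyes.snapshot('wrist'); t=eyes.snapshot('scene'); pickle.dump((w,st,t),open('w7.pkl','wb'))
o=np.zeros((600,800,3),np.uint8); o[:360]=cv2.resize(w['pixels'],(800,500))[:360,:,::-1]; o[360:,:480]=cv2.resize(t['pixels'][165:225,260:380,::-1],(480,240),interpolation=cv2.INTER_CUBIC); cv2.imwrite('pics/w7.png',o)
E
```

```text
time_s: 16.4
eef_pos: [0.6007, -0.0706, 0.0597]
orientation: [-0.625, 0.626, 0.329, -0.331]
contact_force: [-9.1, -6.4, 5.6]
gripper_width: 0.0008
```

View pics/w7.png

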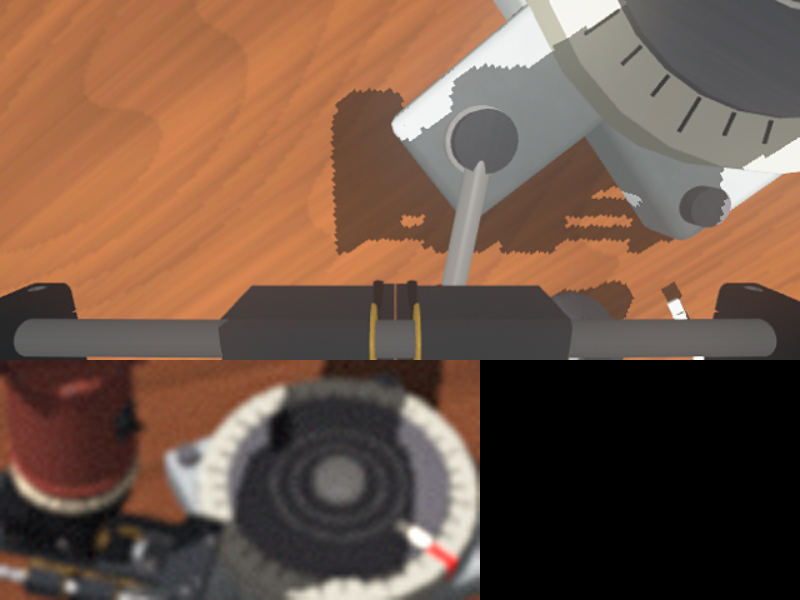

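The force rose to about 11 N, so the lever is probably at its stop. The rod runs from (481,165) to (455,285), and the dial still looks aligned in the scene view.

```bash
python3 - <<'E'
from h import *; import pickle
w,st,t=pickle.load(open('w7.pkl','rb'))
p=onplane(w,[[484/1.25,150/1.25]],.068,st)[0]; r=onplane(w,[[455/1.25,284/1.25]],.068,st)[0]; d=(r-p)[:2]; print(p,r,'travel deg',np.degrees(np.arctan2(d[1],d[0]))%360-248.5)
d=(r[:2]-[.561,-.0045]);print(np.degrees(np.arctan2(d[1],d[0]))%360-248.5)
E
```

```text
[ 0.56444292 -0.00739808  0.068     ] [ 0.60289777 -0.04415469  0.068     ] travel deg 67.7934967691109
68.0755099740299
```

The open position was about 0.24 rad and the stop lies near 315°, about 66° of travel from there. With the force rise, that puts the lever at its far stop. Retreating.

```bash
python3 -m handwheel '[[-0.004,-0.004,0,0],[-0.009,-0.009,0,0],[-0.014,-0.014,0,0],[-0.014,-0.014,0.01,0],[-0.014,-0.014,0.03,0],[-0.014,-0.014,0.055,0],[-0.014,-0.014,0.085,0],[-0.014,-0.03,0.115,0],[-0.014,-0.06,0.14,0],[-0.014,-0.1,0.15,0],[-0.014,-0.14,0.155,0],[-0.014,-0.17,0.16,0],[-0.014,-0.19,0.16,0],[-0.014,-0.2,0.16,0],[-0.014,-0.2,0.16,0]]'
python3 - <<'E'
from h import *
st=status.state(); t=eyes.snapshot('top'); s=eyes.snapshot('scene')
a=cv2.resize(t['pixels'][150:240,220:370,::-1],(660,396),interpolation=cv2.INTER_CUBIC)
cv2.imwrite('pics/f.png',a)
A=np.array([.548,.149])
for n,i in (('top',t),('scene',s)):
    H=hsv(i); uv=np.stack(np.meshgrid(np.arange(640.),np.arange(400.)),-1).reshape(-1,2); P=onplane(i,uv,.058)[:,:2].reshape(400,640,2)
    m=(H[:,:,1]>150)&(H[:,:,2]>110)&((H[:,:,0]<8)|(H[:,:,0]>172)); D=np.hypot(*np.moveaxis(P-A,-1,0))
    r=P[m&(D>.085)&(D<.115)].mean(0)-A
    k=m&(D>.15)&(D<.24)
    Pk=onplane(i,uv,.068)[:,:2].reshape(400,640,2)[k].mean(0)-[.561,-.0045]
    print(n,'red ang',np.degrees(np.arctan2(r[1],r[0])),'knob r,ang',np.hypot(*Pk),np.degrees(np.arctan2(Pk[1],Pk[0]))%360)
    for b in ['bush','jack']:
        for d in nets.trace(i,b)[:1]: print(b,d['score'],d['box'])
E
```

```text
time_s: 18.0
eef_pos: [0.5864, -0.2716, 0.22]
orientation: [-0.625, 0.626, 0.329, -0.33]
contact_force: [-0.1, 1.3, -0.9]
gripper_width: 0.0004
top red ang 31.59455064146147 knob r,ang 0.07125478546106812 317.077646968903
bush 0.69 [322.4, 236.4, 13.4, 16.0]
jack 0.63 [320.4, 148.8, 16.3, 18.8]
scene red ang 30.91262381281583 knob r,ang 0.07175347690720422 320.52481350352895
bush 0.47 [272.8, 180.1, 18.2, 18.9]
jack 0.8 [304.8, 244.2, 15.8, 22.7]
```

View pics/f.png

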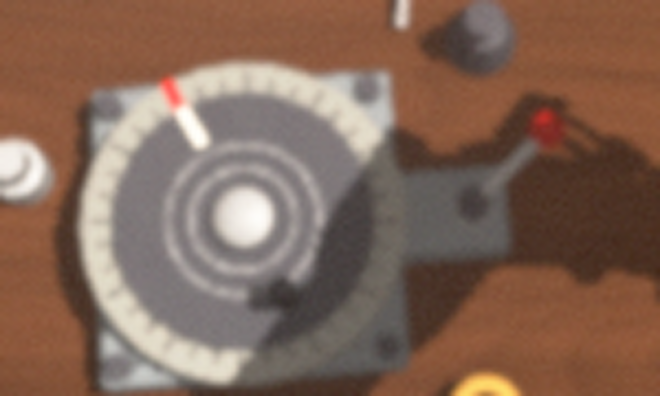

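The dial is aligned and the neighbours have not moved. The knob direction of 317–320° could be just short if the open stop was at the start angle. I have time, so I'll press once more, gently, to confirm it is against the stop.

```bash
python3 -m handwheel '[[0,0.02,0,0],[0,0.05,0,0],[0,0.09,0,0],[0,0.13,0,0],[0,0.165,-0.02,0],[0,0.182,-0.05,0],[0,0.186,-0.08,0],[0,0.186,-0.11,0],[0,0.186,-0.135,0],[0,0.186,-0.15,0],[0,0.186,-0.158,0],[0,0.186,-0.16,0],[0.005,0.191,-0.16,0],[0.01,0.196,-0.16,0],[0.013,0.199,-0.16,0],[0.0145,0.2005,-0.16,0],[0.0145,0.2005,-0.16,0]]'
python3 -m handwheel '[[0.001,0.001,0,0],[0.002,0.002,0,0],[0.003,0.003,0,0],[0.003,0.003,0,0]]'
```

```text
time_s: 20.0
eef_pos: [0.6006, -0.0706, 0.0602]
orientation: [-0.625, 0.626, 0.328, -0.332]
contact_force: [-6.6, -6.0, 5.6]
gripper_width: 0.0008
time_s: 20.4
eef_pos: [0.6008, -0.0705, 0.0602]
orientation: [-0.626, 0.626, 0.325, -0.333]
contact_force: [-13.0, -8.1, 7.9]
gripper_width: 0.0006
```

A further 4 mm of command moved the tip only 0.2 mm, so the lever is on its far stop. Retreat, check the dial and hand in.

```bash
python3 -m handwheel '[[-0.004,-0.004,0,0],[-0.009,-0.009,0,0],[-0.014,-0.014,0,0],[-0.014,-0.014,0.01,0],[-0.014,-0.014,0.03,0],[-0.014,-0.014,0.055,0],[-0.014,-0.014,0.085,0],[-0.014,-0.03,0.115,0],[-0.014,-0.06,0.14,0],[-0.014,-0.1,0.15,0],[-0.014,-0.14,0.155,0],[-0.014,-0.17,0.16,0],[-0.014,-0.19,0.16,0],[-0.014,-0.2,0.16,0],[-0.014,-0.2,0.16,0],[-0.014,-0.2,0.16,0]]'
python3 - <<'E'
from h import *
t=eyes.snapshot('top'); A=np.array([.548,.149]); H=hsv(t); uv=np.stack(np.meshgrid(np.arange(640.),np.arange(400.)),-1).reshape(-1,2)
P=onplane(t,uv,.060)[:,:2].reshape(400,640,2)-A; D=np.hypot(P[...,0],P[...,1]); T=np.degrees(np.arctan2(P[...,1],P[...,0]))
r=(H[:,:,1]>150)&(H[:,:,2]>110)&((H[:,:,0]<8)|(H[:,:,0]>172))&(D>.088)&(D<.115)
w=(H[:,:,2]>150)&(D>.064)&(D<.085)&(abs(T-31)<15)&(H[:,:,1]<90)
print('red',T[r].mean(),r.sum(),'white',T[w].mean(),w.sum())
robot.finish_job()
E
```

```text
time_s: 22.0
eef_pos: [0.5872, -0.2692, 0.2202]
orientation: [0.626, -0.625, -0.326, 0.333]
contact_force: [0.1, 1.7, -0.6]
gripper_width: 0.0003
red 31.61201135246463 7 white 31.52935211452621 41
the job is handed in; nothing more can be done
```

I turned the dial about 82° clockwise with the shut fingertips until the white mark met the red line. Then I pushed the clamp lever over to its far stop, backed the arm clear and handed in at about 22 s.

- **Dial:** the last top view put the white mark at 31.5° and the red line at 31.6°, about 0.1 mm apart at the mark's end. The close wrist view before I swung the lever gave 0.7 mm. Both are inside the 4.5 mm limit.
- **Lever:** a second gentle push moved the fingertip only 0.2 mm for about 4 mm of command, with the wrist force at about 17 N, so I took it to be on its stop. The cameras disagreed slightly on the knob's direction (317° from the top, 320° from the scene view). By my estimate of the base's heading, the stop is near 315°. I never measured the joint value itself.
- **Forces and neighbours:** the highest wrist force read after a move was about 17 N, on the lever. The bush and jack showed no shift beyond detection noise. I did not re-measure the other loose things, which the arm did not come close to.

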